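Load the parts carrier onto the tilted viewing stage

ROBOT

A 6-joint arm with a two-finger parallel gripper is mounted at the origin on the work surface. World frame = base frame: x ahead of the robot, y to its left, z up, the work surface at z = 0. Lengths are in m, angles in degrees, forces in N, time in s.
With the tool pointing down it reaches from about 0.4 to 0.825 m from the base axis. Payload 7 kg.
Tool frame: the origin (TCP) lies at the centre of the arm's flange, where the gripper is bolted on; the fingertips stand 178 mm ahead of it and the grasp point (between the pads) lies 159 mm ahead of it (tip_reach is the distance from the TCP to the fingertips, in m); z points along the fingers, y is the line along which they close (so a half turn about z gives the same grasp; the last joint's range is limited). The gripper opens to 88 mm and grips with 3 to 60 N. Pads are 19 mm wide; open, the fingers measure 130 mm over their backs; the gripper's body (78 mm by 193 mm) begins 47 mm behind the grasp point.
Start: joints at [-47.435, 20.546, 0.682, 0, -70.136, -16.507], TCP at [0.296, -0.606, 0.405] pointing down, gripper open.
Joint ranges: [-176.03, 176.03], [-82.01, 121.73], [-58.28, 71.71], [-173.87, 95.51], [-174.79, -0.11], [-173.66, 173.66]. Speed limits (degrees/s): [136.94, 136.94, 172.46, 180, 180, 180].

INTERFACE

Orientations are given as [roll, pitch, yaw] about the fixed x, y, z axes, in that order (R = Rz(yaw) Ry(pitch) Rx(roll)).
In Python, from plant import * gives the robot as it stands.
- The arm moves only by the shell command python3 -m handwheel 'ROWS'. ROWS is JSON, a list of rows, each a list of 7 numbers: the opening, from -1 (shut) to 1 (fully open), then the shift along the tool's x, y, z as a fraction of full scale, then the turn, a rotation vector about the tool's x, y, z as a fraction of full scale. A call has 1 to 5 rows; each row shifts and turns the commanded pose from where the row before left it, along the tool's axes as they then stand; what a row does not reach is not made up. Full scale, the value 1, is 0.025 m for a shift and 6 degrees for a turn. A row lasts 1/8 s, in which the tool goes at most 62.5 mm and 10.7 degrees, less where a joint would pass 70% of its speed; a pose out of reach is approached as far as the arm can. A call with a number of a shift or a turn outside -1 to 1 is refused whole. A call with a gripper value outside its range is refused whole. The fingers move at their own pace and stop on an object; the grip force is fixed at half the most. Time passes only in rows, so rows that do not move let the fingers close. It gives the time, the measured TCP pose, the force, the opening and the grip force at its end, in the units of the state.
- get_obs(): the state, without advancing time (a new reading comes with each control period).
- snapshot(name): name is "side" or "top" or "wrist"; returns a dict with "color" (420x560x3 uint8, red, green, blue), "fx", "fy", "cx", "cy" (pixels), "R" (3x3) and "t" (3): a world point X has camera coordinates R X + t; the wrist camera has in their place "tool_from_camera" (4x4, takes a point from camera to tool coordinates, whose origin is the TCP and whose axes are the flange's). Camera axes: x right, y down, z forward; pixel columns grow to the right and rows downward; lengths in m; the calibration is good to about 2 mm. A picture is of the moment at which its call begins: read the wrist's pose just before it. There is no depth.
- close_job(): hands the job in; it is judged then, once.
The state is a dict: "clock": time; "joint_pos": joint angles; "qvel": joint speeds; "tau": joint torques, N m; "tool_pos": TCP position; "orientation": TCP orientation; "force": force on the tool from outside, world axes, zero at the start; "moment": the same for the moment, N m; "opening": finger opening in m; "gripper_force": force on a finger pad.
Only numpy, scipy, OpenCV 4.12 (cv2) and the standard library are available. Lean on these libraries where they do the work, as an engineer would, in place of code of your own. Each camera call takes 0.05 s, during which the arm holds its last target. There are 200 camera calls.

TASK

Take the blue carrier that holds the white ceramic parts by its tab and set it down on the open lower end of the tilted viewing stage, tab downhill, and let go of it. Then push it up the slope from behind, under the lips and past the red spring catch, until it is fully home: press it gently but firmly against the brass stop screw at the top for about a second, never ramming it, and leave it resting there with the catch sprung out behind it. Carry it upright so that no part falls out, and leave the empty carrier and everything else where it is.

Things in the scene. Friction and masses are not known exactly. Their poses are not given: they have to be found in the camera images.
- carrier: the carrier to load: blue flat tray 90 x 64 x 8 mm (length along its x, width along y), front (+x) corners bevelled by 8 mm, 0.19 to 0.35 kg; green inlay with six white ceramic wedges standing 2 mm above its top. Origin: centre of the underside; x points to the nose, away from the tab, z up. Nose at x = +45 mm, tail face at x = -45 mm. Starts flat on the bench
- carrier_tab (a point): top centre of the loaded carrier's upright grip tab, 32 mm above its underside at x = -40 mm; the tab is 10 mm thick (x), 30 mm wide (y), stands 24 mm above the tray's top and is flush with the tail face
- empty_carrier: an identical blue carrier with a black inlay and empty pockets, lying beside it; not to be used or moved
- stage_base: dark steel base plate of the tilting viewing stage, 300 x 130 x 10 mm, fixed to the bench; origin: centre of its underside, x towards the high end
- slide: aluminium sliding bed of the stage, fixed, rising at 8 degrees. Origin: on its surface and centre line at the low end, 26 mm above the bench; x uphill along the bed, z square to it. The bed runs from x = -20 to 284 mm, 126 mm wide. The carrier stays by friction anywhere on it; pushing takes about 1 to 4 N on the open bed and 3 to 8 N while it rubs along the catch, before the stop is felt
- guide_mouth (a point): bed centre line at bed x = 18 mm, mouth of the flared lead-in. The grey guides are 11 mm high and 12 mm thick; their inner faces stand 100 mm apart here, narrowing to 67 mm at bed x = 113 mm and then running straight to the top, so that the carrier has 1.5 mm to spare each side
- lip_entry (a point): bed centre line at bed x = 166 mm, where two grey hold-down lips begin; they run to the top and overhang the bed by 5 mm from each side, underside 11 mm and top 14 mm above the bed, so the carrier can only be slid in from below, not dropped in
- stop: steel stop bracket across the top of the bed, 67 mm wide, 20 mm high, fixed; origin: foot of its downhill face on the centre line (bed x = 266 mm), axes as the bed. Out of this face stands the brass stop screw (round nose 18 mm across, on the centre line, 9.5 mm above the bed) that the carrier's nose must bear on. See stop_bracket_top
- stop_bracket_top (a point): top centre of the stop bracket. The stop screw is set and locked anew each time and not measured: its nose stands anywhere from 4 to 16 mm downhill of the bracket's face (bed x = 250 to 262 mm), so the carrier's tail ends at bed x = 160 to 172 mm. Feel for it: press it with roughly 4 to 12 N; more than 20 N on it is ramming
- catch (a joint): spring catch, a red pawl 40 mm long in the right-hand (-y) guide, pivoted at its downhill end (bed x = 119 mm): 0 rad sprung out, about 0.2 rad while the carrier's side holds it back in line with the guide. It springs to 0 behind the carrier's tail once that is past bed x = 159 mm, and then blocks the way back. It presses 1 to 3 N sideways
- catch_tip (a point): top of the pawl's free end, about 9 mm above the bed
- loupe: black eye loupe, 38 mm across, 42 mm high; leave alone
- tweezers: steel tweezers lying flat, 120 mm long; leave alone
- step_block: steel step block, 75 x 50 x 50 mm; leave alone
- dispenser: white dispenser bottle, 56 mm across, 130 mm high; leave alone
- waffle_packs: clipped stack of chip trays, 51 x 51 x 20 mm; leave alone
- tape_reel: yellow component reel lying flat, 120 mm across, 16 mm high; leave alone
- brush: small brush lying flat, 150 mm long; leave alone
Things that resemble listed ones, but are neither listed nor needed, are in the scene too. What is shaped like the carrier but orange or purple is not meant.

How it is judged:
By the outcome, as a careful person would: the job done as asked, in the order asked, and still so for the second after the job is handed in, with the robot touching nothing.
It also fails if it takes over 70 s, if anything falls off the work surface, if the arm or the gripper's body presses on something with over 40 N, if the wrist force passes 120 N, or if a joint passes its speed limit or range.

## Working session

There is one attempt and no reset: what is moved stays moved. The work goes in short steps, Python scripts to look and compute and a shell command to move; the robot and the scene stay as the last step left them, time stands still between calls to the robot, and variables do not carry over. Pictures are saved under pics/ and viewed, at most 10 in all, crops included, and the job is handed in when it is done.

```bash
ls; mkdir -p pics; python3 - <<'E'
from plant import *
import cv2
o=get_obs();print(o)
for n in("top","side"):
    s=snapshot(n);cv2.imwrite(f"pics/{n}0.png",s["color"][:,:,::-1]);print(n,s["fx"],s["fy"],s["cx"],s["cy"],s["R"],s["t"])
E
```

```text
pics
{'clock': 0.0, 'joint_pos': array([-4.74342128e+01,  2.05919005e+01,  6.35091772e-01, -2.03702248e-02,
       -7.01373956e+01, -1.65080735e+01]), 'qvel': array([ 0.0652455 , -0.06282345,  0.05917108,  0.1040547 , -0.01589749,
       -0.03179297]), 'tau': array([-1.24684384e-04, -5.82724643e+01,  2.93055296e+01,  6.99744165e+00,
        6.64417574e-03, -1.48662589e-04]), 'tool_pos': array([ 0.29644074, -0.60620944,  0.40372642]), 'orientation': array([ 1.79904237e+02, -8.41078463e-03, -1.53949216e+02]), 'force': array([-0.12238371,  0.1481702 ,  0.57660344]), 'moment': array([-0.01130318, -0.04060056,  0.04154233]), 'gripper_force': 0.0, 'opening': 0.08745802580246388}
top 472.1648488980982 472.1648488980982 287.06875380903443 209.35720401785238 [[-0.00244051 -0.99994206  0.01048406]
 [-0.99418832  0.00129782 -0.10764714]
 [ 0.1076273  -0.01068585 -0.99413388]] [-0.00671239  0.54780384  1.53716503]
side 390.76102777453957 390.76102777453957 278.95746065835766 209.28314805990016 [[-0.9701305  -0.242564    0.0030838 ]
 [-0.1818571   0.71880358 -0.67100627]
 [ 0.16054532 -0.65152446 -0.74144527]] [0.53917366 0.16117577 1.13310299]
```

View pics/top0.png

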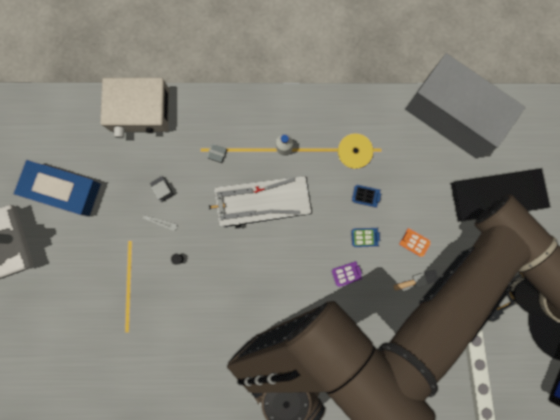

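View pics/side0.png

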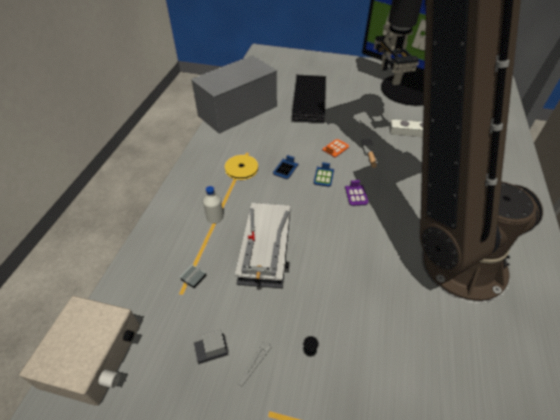

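In the top view there are four carrier-like things: blue/green with white parts at (364,237), blue/black and empty at (366,196), orange at (415,242) and purple at (347,274). The one at (364,237) fits. The stage is at (263,201), its open end to the right near (310,197) and its stop end to the left near (215,206). I'll confirm in one enlarged crop.

```bash
python3 - <<'E'
import cv2
a=cv2.imread("pics/top0.png")[165:265,200:400]
cv2.imwrite("pics/crop0.png",cv2.resize(a,(800,400),interpolation=cv2.INTER_CUBIC))
E
```

```text
(no output)
```

View pics/crop0.png

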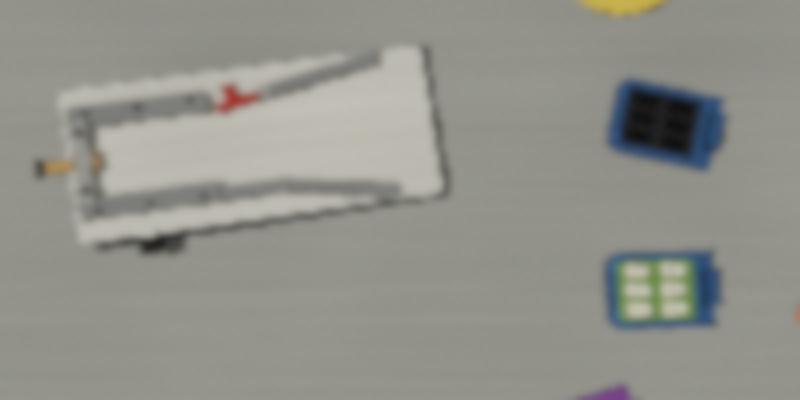

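The crop confirms it: the blue tray with green inlay and white parts spans crop (605–720, 252–327), with its tab to the right and nose to the left. The empty one above it has a black inlay. The red catch is on the image-top guide, which is bed −y when uphill is to the left, so the frames agree.

```bash
cat > h.py <<'E'
import numpy as np, cv2
from scipy.spatial.transform import Rotation as Ro
from scipy.optimize import least_squares
S8=np.radians(8)
def cam(s,o=None):
    "R,t world->camera"
    if "R" in s: return np.array(s["R"]),np.array(s["t"]),s
    T=np.eye(4);T[:3,:3]=Ro.from_euler('xyz',o["orientation"],degrees=True).as_matrix();T[:3,3]=o["tool_pos"]
    M=np.linalg.inv(T@np.array(s["tool_from_camera"]));return M[:3,:3],M[:3,3],s
def ray(c,uv,z):
    R,t,s=c;d=R.T@np.array([(uv[0]-s["cx"])/s["fx"],(uv[1]-s["cy"])/s["fy"],1]);o=-R.T@t
    return o+d*(z-o[2])/d[2]
def proj(c,X):
    R,t,s=c;p=np.atleast_2d(X)@R.T+t;return np.c_[p[:,0]/p[:,2]*s["fx"]+s["cx"],p[:,1]/p[:,2]*s["fy"]+s["cy"]]
def pose(q,P,tilt,z):  # q=x,y,yaw ; body pts -> world
    R=Ro.from_euler('z',q[2]).as_matrix()@Ro.from_euler('y',-tilt).as_matrix()
    return np.atleast_2d(P)@R.T+[q[0],q[1],z]
def fit(c,P,uv,tilt,z,q0):
    r=least_squares(lambda q:(proj(c,pose(q,P,tilt,z))-uv).ravel(),q0)
    return r.x,np.sqrt(np.mean(r.fun**2))
E
python3 - <<'E'
from h import *
from plant import *
c=cam(snapshot("top"))
f=lambda p:np.array(p)/4+[200,165]
uv=f([(425,45),(448,193),(60,95),(80,243)])
P=np.array([[-20,-63,0],[-20,63,0],[284,-63,0],[284,63,0]])/1e3
q,e=fit(c,P,uv,S8,.026,[.57,-.05,1.5]);print("bed",q[:2],np.degrees(q[2]),e)
for u in [(605,290),(715,290),(660,252),(660,327)]: print(ray(c,f(u),.008))
print(ray(c,f((718,288)),.032))
o=get_obs();s=snapshot("wrist");print(s["tool_from_camera"],s["fx"])
E
```

```text
bed [ 0.59442021 -0.06100254] 98.74629822302364 0.40242780224470187
[ 0.45509067 -0.22259865  0.008     ]
[ 0.4549123  -0.31484742  0.008     ]
[ 0.48686112 -0.26935382  0.008     ]
[ 0.42411279 -0.26808371  0.008     ]
[ 0.45540475 -0.31244368  0.032     ]
[[-2.08769904e-04 -9.50804181e-01 -3.09792458e-01  8.33314696e-02]
 [ 9.99999960e-01 -2.57492759e-04  1.16385326e-04 -8.14029221e-04]
 [-1.90428969e-04 -3.09792421e-01  9.50804196e-01  2.03630803e-02]
 [ 0.00000000e+00  0.00000000e+00  0.00000000e+00  1.00000000e+00]] 314.4327306264424
```

```bash
python3 -m handwheel '[[1,0,0,0,0,0,0.87],[1,0,0,0,0,0,0.87],[1,0,0,0,0,0,0.87],[1,0,0,0,0,0,0.87],[1,0,0,0,0,0,0.86]]'
python3 -m handwheel '[[1,-0.49,0.92,0,0,0,0],[1,-0.49,0.92,0,0,0,0],[1,-0.49,0.92,0,0,0,0],[1,-0.49,0.92,0,0,0,0],[1,-0.49,0.92,0.2,0,0,0]]'
python3 -m handwheel '[[0,-0.49,0.92,0.5,0,0,0],[0,-0.49,0.92,0.5,0,0,0],[0,-0.49,0.92,0.5,0,0,0],[0,-0.49,0.92,0.5,0,0,0],[0,-0.49,0.92,0.5,0,0,0]]'
python3 -m handwheel '[[-0.3,-0.49,0.92,0.5,0,0,0],[-0.3,-0.49,0.92,0.5,0,0,0],[-0.3,-0.49,0.92,0.5,0,0,0],[-0.3,0,0,0.5,0,0,0],[-0.3,0,0,0,0,0,0]]'
python3 - <<'E'
from h import *
from plant import *
o=get_obs();s=snapshot("wrist");print(o["tool_pos"],o["orientation"],o["opening"])
cv2.imwrite("pics/w1.png",s["color"][:,:,::-1])
E
```

```text
clock: 0.82
tool_pos: [0.2965, -0.6063, 0.4044]
orientation: [180.0, -0.0, 179.8]
force: [-1.3, 0.3, 0.1]
opening: 0.0876
gripper_force: 0.0
clock: 1.45
tool_pos: [0.3581, -0.4906, 0.3999]
orientation: [-180.0, 0.0, -180.0]
force: [0.3, 0.5, 0.3]
opening: 0.0869
gripper_force: 0.0
clock: 2.08
tool_pos: [0.4192, -0.3755, 0.3367]
orientation: [180.0, -0.0, -180.0]
force: [0.2, -0.4, 0.4]
opening: 0.0459
gripper_force: 0.0
clock: 2.7
tool_pos: [0.4552, -0.3074, 0.2862]
orientation: [180.0, -0.1, -180.0]
force: [0.7, -0.3, 0.7]
opening: 0.0304
gripper_force: 0.0
[ 0.45520645 -0.30735369  0.2861853 ] [ 1.79963973e+02 -1.17790427e-01 -1.79968295e+02] 0.030350936842723622
```

View pics/w1.png

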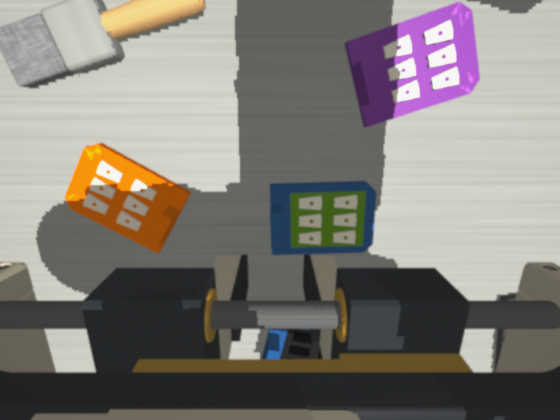

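The wrist view shows the loaded carrier with tray-top corners at about (270,184), (272,253), (365,181), (375,193), (373,241) and (364,250). Its tab side is to the left. The orange and purple decoys are well clear.

```bash
python3 - <<'E'
from h import *
from plant import *
o=get_obs();c=cam(snapshot("wrist"),o)
P=np.array([[-45,32,8],[-45,-32,8],[37,32,8],[45,24,8],[45,-24,8],[37,-32,8]])/1e3
uv=np.array([(270,184),(272,253),(365,181),(375,193),(373,241),(364,250)])
q,e=fit(c,P,uv,0,0,[.455,-.268,1.57]);print(q[:2],np.degrees(q[2]),e)
print(pose(q,[-.04,0,.032],0,0),proj(c,pose(q,P,0,0)).round(0).tolist())
E
```

```text
[ 0.46042091 -0.26705696] 92.01490149737157 1.2911853323338804
[[ 0.46182729 -0.30703222  0.032     ]] [[269.0, 184.0], [272.0, 254.0], [367.0, 181.0], [376.0, 190.0], [372.0, 242.0], [363.0, 251.0]]
```

```bash
python3 -m handwheel '[[-0.3,-0.16,0,0,0,0,-0.33],[-0.3,0,0,1,0,0,0],[-0.3,0,0,1,0,0,0],[-0.3,0,0,0.8,0,0,0],[-0.3,0,0,0.5,0,0,0]]'
python3 -m handwheel '[[-0.3,0,0,0.4,0,0,0],[-0.3,0,0,0,0,0,0]]'
python3 -m handwheel '[[-1,0,0,0,0,0,0],[-1,0,0,0,0,0,0],[-1,0,0,0,0,0,0],[-1,0,0,0,0,0,0]]'
```

```text
clock: 3.42
tool_pos: [0.4596, -0.3077, 0.2041]
orientation: [180.0, -0.0, -178.0]
force: [0.9, -0.8, -0.3]
opening: 0.0304
gripper_force: 0.0
clock: 3.68
tool_pos: [0.4596, -0.3074, 0.1943]
orientation: [180.0, -0.0, -178.0]
force: [0.3, 0.5, -0.3]
opening: 0.0306
gripper_force: 0.0
clock: 4.18
tool_pos: [0.4598, -0.3072, 0.1952]
orientation: [-180.0, 0.0, -178.0]
force: [-1.0, 3.1, 5.0]
opening: 0.0098
gripper_force: 30.0
```

```bash
python3 -m handwheel '[[-1,0,0,-0.2,0,0,0],[-1,0,0,-0.6,0,0,0],[-1,0,0,-0.8,0,0,0],[-1,0,0,-0.8,0,0,0],[-1,0,0,-0.8,0,0,0]]'
python3 - <<'E'
from h import *
from plant import *
for i in range(3): pass
o=get_obs();s=snapshot("wrist");print(o["tool_pos"],o["orientation"],o["opening"],o["force"])
cv2.imwrite("pics/w2.png",s["color"][:,:,::-1])
E
```

```text
clock: 4.8
tool_pos: [0.4594, -0.3074, 0.276]
orientation: [-180.0, 0.0, -178.0]
force: [-0.2, 0.4, -3.7]
opening: 0.0096
gripper_force: 30.0
[ 0.45941408 -0.30735908  0.27603984] [-1.79996390e+02  8.32555254e-03 -1.78009265e+02] 0.009553999226651051 [-0.20781976  0.44661698 -3.65215555]
```

View pics/w2.png

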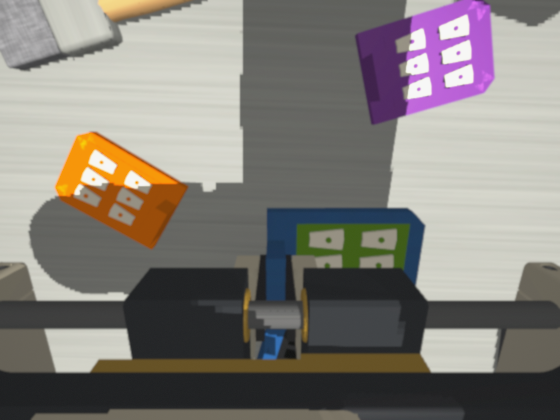

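The carrier is held level by its tab, with its upper edge at row 209 running from (267,209) to (408,209). The parts are in place. Next I'll work out the grip offset and the hover target.

```bash
cat >> h.py <<'E'
BED=np.array([0.59442,-0.06100,np.radians(98.75)])
def tool(o): return Ro.from_euler('xyz',o["orientation"],degrees=True).as_matrix(),np.array(o["tool_pos"])
def delta(o,bx,by,bz,q=None):
    "shift (units, present tool axes) bringing TCP to a bed-frame point"
    q=BED if q is None else q
    R,p=tool(o);T=pose(q,[bx,by,bz],S8,.026)[0];return (R.T@(T-p)/.025).round(2)
def inbed(X,q=None):
    q=BED if q is None else q
    R=Ro.from_euler('z',q[2]).as_matrix()@Ro.from_euler('y',-S8).as_matrix();return (np.array(X)-[q[0],q[1],.026])@R
E
python3 - <<'E'
from h import *
from plant import *
o=get_obs();c=cam(snapshot("wrist"),o)
P=np.array([[-45,32,8],[37,32,8],[45,24,8]])/1e3
q,e=fit(c,P,np.array([(267,209),(408,209),(424,225)]),0,.081,[.46,-.267,1.6]);print(q[:2],np.degrees(q[2]),e,pose(q,[-.04,0,0],0,0))
R=Ro.from_euler('xyz',[180,0,-171.25],degrees=True).as_matrix()
T=pose(BED,[-.008,0,.195+.05],S8,.026)[0];print("target",T,"units level tool:",R.T@(T-o["tool_pos"])/.025)
E
```

```text
[ 0.46109307 -0.26912707] 91.50329298441541 1.5945104441588773 [[ 0.46214245 -0.3091133   0.        ]]
target [ 0.60081216 -0.10253051  0.26750229] units level tool: [-6.80527727  7.25672619  0.45202029]
```

```bash
python3 -m handwheel '[[-1,0,0,0,0,0,-0.56],[-1,0,0,0,0,0,-0.56],[-1,-0.4,0.4,0,0,0,0],[-1,-0.75,0.8,0,0,0,0],[-1,-0.75,0.8,0,0,0,0]]'
python3 -m handwheel '[[-1,-0.75,0.8,0,0,0,0],[-1,-0.75,0.8,0,0,0,0],[-1,-0.75,0.8,0,0,0,0],[-1,-0.75,0.8,0,0,0,0],[-1,-0.75,0.8,0,0,0,0]]'
python3 -m handwheel '[[-1,-0.75,0.8,0,0,0,0],[-1,-0.4,0.46,0,-0.4,0,0],[-1,0,0,0,-0.5,0,0],[-1,0,0,0,-0.43,0,0],[-1,0,0,0,0,0,0]]'
python3 - <<'E'
from h import *
from plant import *
o=get_obs();s=snapshot("wrist");t=snapshot("top");print(o["tool_pos"],o["orientation"],o["opening"],delta(o,-.008,0,.235),inbed(o["tool_pos"]))
cv2.imwrite("pics/w3.png",s["color"][:,:,::-1]);cv2.imwrite("pics/t3.png",t["color"][:,:,::-1])
print("bottle cap",ray(cam(t),(285,137),.13),ray(cam(t),(285,148),.05))
E
```

```text
clock: 5.52
tool_pos: [0.4996, -0.2497, 0.2743]
orientation: [180.0, -0.0, -171.4]
force: [0.6, -0.2, -3.0]
opening: 0.0095
gripper_force: 30.0
clock: 6.15
tool_pos: [0.5771, -0.1361, 0.2742]
orientation: [180.0, -0.0, -171.3]
force: [1.0, -0.3, -3.2]
opening: 0.0094
gripper_force: 30.0
clock: 6.78
tool_pos: [0.6007, -0.1019, 0.2744]
orientation: [172.0, -0.0, -171.3]
force: [-0.1, -0.2, -3.8]
opening: 0.0091
gripper_force: 30.0
[ 0.60069441 -0.10190171  0.27442482] [ 1.72025548e+02 -7.09564586e-03 -1.71346222e+02] 0.00908882521576882 [-0.   -0.06  0.67] [-6.40339896e-03  2.07171958e-05  2.51766175e-01]
bottle cap [ 7.66669352e-01 -6.90273835e-04  1.30000000e-01] [ 0.75057451 -0.00114886  0.05      ]
```

View pics/w3.png

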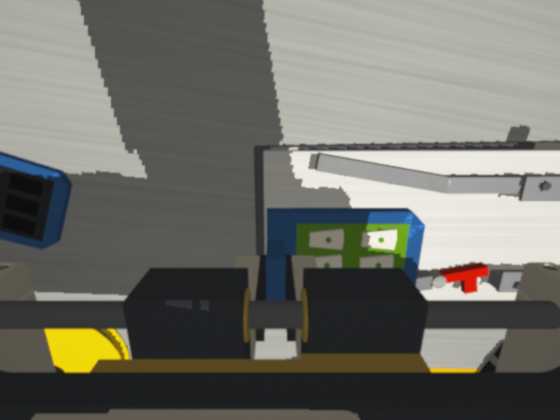

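```bash
python3 - <<'E'
from h import *
from plant import *
o=get_obs();c=cam(snapshot("wrist"),o)
P=np.array([[-20,63,0],[18,50,11],[18,62,11],[113,33.5,11],[113,45.5,11],[160,33.5,11],[159,-25.5,9]])/1e3
print(proj(c,pose(BED,P,S8,.026)).round(0).tolist())
a=cv2.imread("pics/w3.png")[130:300,240:560];a=cv2.resize(a,None,fx=2.5,fy=2.5,interpolation=cv2.INTER_CUBIC)
for u in proj(c,pose(BED,P,S8,.026)): cv2.circle(a,tuple(int(v) for v in (u-[240,130])*2.5),4,(255,0,255),1)
cv2.imwrite("pics/w3c.png",a)
E
```

```text
[[257.0, 142.0], [311.0, 162.0], [312.0, 145.0], [443.0, 185.0], [446.0, 168.0], [509.0, 185.0], [488.0, 259.0]]
```

View pics/w3c.png

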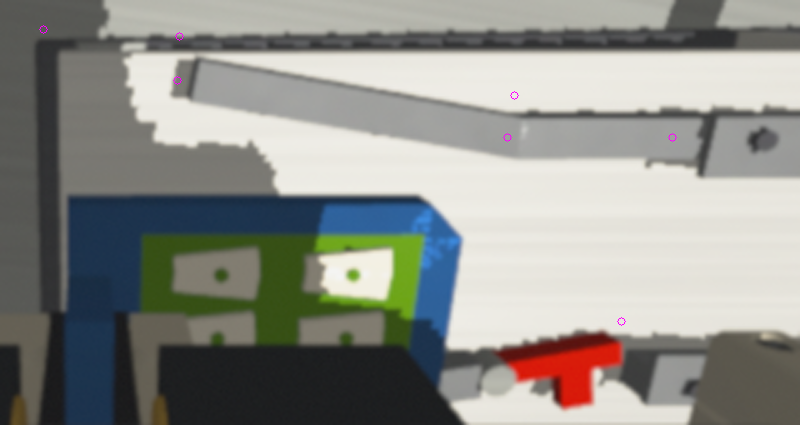

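The crop shows the guide mouth's top corners at crop (190,100) and (200,58), the kink at (520,157) and (515,113), and the lip start at (697,177). All are about 8 px below the prediction, so the bed lies somewhat farther in +x. I'll refit the bed from these.

```bash
python3 - <<'E'
from h import *
from plant import *
o=get_obs();c=cam(snapshot("wrist"),o)
P=np.array([[18,50,11],[18,62,11],[113,33.5,11],[113,45.5,11],[166,28.5,14]])/1e3
uv=np.array([(190,100),(200,58),(520,157),(515,113),(697,177)])/2.5+[240,130]
q,e=fit(c,P,uv,S8,.026,BED);print(q,np.degrees(q[2]),e);print((proj(c,pose(q,P,S8,.026))-uv).round(1).tolist())
print("tcp in bed",inbed(o["tool_pos"],q))
# carrier in bed frame: same orientation as tool; fit in bed coordinates, TCP height .195
C=np.array([[-45,32,8],[45,24,8],[37,32,8]])/1e3
uc=np.array([(68,197),(461,238),(420,197)])/2.5+[240,130]
R,p=tool(o)
f=lambda v:(proj(c,p+(C+[v[0]+.04-0,v[1],-.195])[:,[1,0,2]]*[1,1,-1]@R.T)-uc).ravel()
r=least_squares(f,[0,0]);print("carrier offs rel tcp (bed x,y)",r.x,r.fun.round(1))
E
```

```text
[ 0.59902211 -0.0567791   1.7184296 ] 98.45876363789147 1.7720218969427628
[[-0.1, -0.3], [-3.3, -0.7], [-1.7, 0.1], [3.2, 1.3], [2.2, 0.2]]
tcp in bed [-0.00982229  0.00551206  0.25225358]
carrier offs rel tcp (bed x,y) [-0.00170294 -0.00078226] [-3.2  1.1 -0.4 -1.8  3.7  1.1]
```

```bash
python3 -m handwheel '[[-1,-0.12,0.25,0.4,0,0,0],[-1,0,0,0.7,0,0,0],[-1,0,0,0.6,0,0,0],[-1,0,0,0.2,0,0,0],[-1,0,0,0,0,0,0]]'
python3 -m handwheel '[[-1,0,0,0.08,0,0,0],[-1,0,0,0.08,0,0,0],[-1,0,0,0,0,0,0]]'
```

```text
clock: 7.6
tool_pos: [0.6011, -0.0891, 0.2278]
orientation: [172.0, -0.1, -171.3]
force: [-0.6, -0.2, -3.5]
opening: 0.0098
gripper_force: 30.0
clock: 7.98
tool_pos: [0.6011, -0.0885, 0.2246]
orientation: [172.0, 0.0, -171.3]
force: [-0.5, -0.3, -3.4]
opening: 0.0097
gripper_force: 30.0
```

```bash
python3 -m handwheel '[[-1,0,0,0.08,0,0,0],[-1,0,0,0,0,0,0]]'|egrep 'pos|force:'
python3 -m handwheel '[[-1,0,0,0.06,0,0,0],[-1,0,0,0,0,0,0]]'|egrep 'pos|force:'
```

```text
tool_pos: [0.601, -0.0882, 0.2224]
force: [0.3, -0.1, -2.7]
gripper_force: 30.0
tool_pos: [0.601, -0.088, 0.2209]
force: [0.1, 0.2, -3.0]
gripper_force: 30.0
```

```bash
python3 -m handwheel '[[-1,0,0,0.04,0,0,0],[-1,0,0,0,0,0,0]]'|egrep 'pos|force:'
```

```text
tool_pos: [0.601, -0.0879, 0.22]
force: [-0.4, 0.8, -2.3]
gripper_force: 30.0
```

```bash
python3 -m handwheel '[[-1,0,0,0.04,0,0,0],[-1,0,0,0,0,0,0]]'|egrep 'pos|force:'
```

```text
tool_pos: [0.601, -0.0878, 0.2191]
force: [0.8, 0.1, -2.7]
gripper_force: 30.0
```

```bash
python3 -m handwheel '[[-1,0,0,0.04,0,0,0],[-1,0,0,0,0,0,0]]'|egrep 'pos|force:'
```

```text
tool_pos: [0.6011, -0.0877, 0.2187]
force: [-0.7, -1.6, 3.0]
gripper_force: 30.0
```

```bash
python3 -m handwheel '[[-0.4,0,0,0,0,0,0],[-0.4,0,0,0,0,0,0],[-0.4,0,0,-0.3,0,0,0],[-0.4,0,0,-0.8,0,0,0],[-0.4,0,0,-0.9,0,0,0]]'
python3 -m handwheel '[[-1,0,-0.8,0,0,0,0],[-1,0,-0.9,0,0,0,0],[-1,0,-0.8,0,0,0,0],[-1,0,0,0,0,0,0]]'
python3 - <<'E'
from h import *
from plant import *
o=get_obs();s=snapshot("wrist");print(o["tool_pos"],o["orientation"],o["opening"])
cv2.imwrite("pics/w4.png",s["color"][:,:,::-1])
E
```

```text
clock: 9.85
tool_pos: [0.6021, -0.0945, 0.2683]
orientation: [172.0, -0.0, -171.3]
force: [-0.5, 0.1, 0.7]
opening: 0.0262
gripper_force: 0.0
clock: 10.35
tool_pos: [0.6112, -0.1578, 0.2575]
orientation: [172.0, -0.1, -171.4]
force: [-0.6, 1.0, -0.3]
opening: 0.0006
gripper_force: 0.0
[ 0.61119386 -0.15776502  0.25752019] [ 1.72005197e+02 -1.21335302e-01 -1.71426722e+02] 0.0005935412308393882
```

View pics/w4.png

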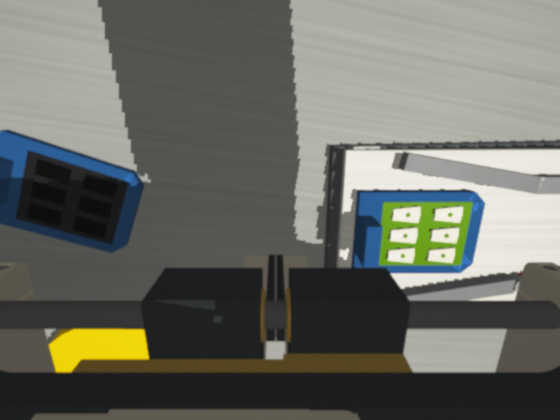

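The carrier lies flat on the bed's low end, all six parts in. Tray corners are at about (356,192), (472,192), (483,204), (467,272) and (355,270), and it is roughly central between the flared guides.

```bash
python3 - <<'E'
from h import *
from plant import *
o=get_obs();c=cam(snapshot("wrist"),o)
Q=np.array([.599,-.0568,1.7184])
C=np.array([[-45,32,8],[37,32,8],[45,24,8],[37,-32,8],[-45,-32,8]])/1e3
uc=np.array([(356,192),(472,192),(483,204),(467,272),(355,270)])
for B in (Q,BED):
    def W(v): return pose(B,C@Ro.from_euler('z',v[2]).as_matrix().T+[v[0],v[1],0],S8,.026)
    r=least_squares(lambda v:(proj(c,W(v))-uc).ravel(),[.03,0,0]);v=r.x
    print("carrier in bed",v[:2],np.degrees(v[2]),np.sqrt(np.mean(r.fun**2)),"tcp",inbed(o["tool_pos"],B))
    g=np.array([[18,50,11],[113,33.5,11],[18,-50,11],[113,-33.5,11]])/1e3;print(proj(c,pose(B,g,S8,.026)).round().tolist())
    print("tail tcp delta units (tip 4mm above bed,21+8mm behind tail)",delta(o,v[0]-.045-.029,v[1],.182,B))
E
```

```text
carrier in bed [0.03633457 0.00091144] 1.7056442240178165 2.951638550383614 tcp [-0.06763319  0.00268881  0.24361031]
[[402.0, 168.0], [536.0, 192.0], [386.0, 297.0], [513.0, 278.0]]
tail tcp delta units (tip 4mm above bed,21+8mm behind tail) [-0.08  1.2   2.46]
carrier in bed [ 0.03951024 -0.0042703 ] 1.4202564195364533 2.9768044997160934 tcp [-0.06419749 -0.00196108  0.24312746]
[[398.0, 161.0], [533.0, 184.0], [383.0, 291.0], [511.0, 271.0]]
tail tcp delta units (tip 4mm above bed,21+8mm behind tail) [-0.09  1.19  2.44]
```

```bash
sed -i 's/^BED=.*/BED=np.array([.599,-.0568,1.7184])/' h.py
python3 -m handwheel '[[-1,-0.08,0,0.7,0,0,0],[-1,0,0,0.7,0,0,0],[-1,0,0,0.7,-0.33,0,0],[-1,0,0,0.35,-0.34,0,0],[-1,0,0,0,0,0,0]]'
python3 - <<'E'
from h import *
from plant import *
o=get_obs();R,p=tool(o);print(o["orientation"],inbed(p),"tip",inbed(p+R[:,2]*.178),"tool y in bed",inbed(p+R[:,1])-inbed(p),o["force"])
E
```

```text
clock: 11.08
tool_pos: [0.6116, -0.1463, 0.1964]
orientation: [168.0, -0.2, -171.3]
force: [0.5, 0.2, 0.2]
opening: 0.0006
gripper_force: 0.0
[ 1.67967517e+02 -1.51753183e-01 -1.71291395e+02] [-0.06580379  0.00066749  0.1813282 ] tip [-0.05328874  0.00129148  0.0037698 ] tool y in bed [0.99751731 0.00374156 0.07032227] [0.50185244 0.17163768 0.16694727]
```

```bash
python3 -m handwheel '[[-1,0,0.4,0.03,0,0,0],[-1,0,0.3,0.02,0,0,0],[-1,0,0.1,0.01,0,0,0],[-1,0,0.1,0.01,0,0,0],[-1,0,0.1,0.01,0,0,0]]'|egrep 'pos|force:'
python3 -m handwheel '[[-1,0,0.1,0.01,0,0,0],[-1,0,0.1,0.01,0,0,0],[-1,0,0.1,0.01,0,0,0]]'|egrep 'pos|force:'
```

```text
tool_pos: [0.6083, -0.122, 0.2017]
force: [0.0, 1.0, -1.1]
gripper_force: 0.0
tool_pos: [0.6072, -0.1149, 0.2024]
force: [1.4, -2.8, 0.4]
gripper_force: 1.5
```

```bash
python3 -m handwheel '[[-1,0,0.2,0.014,0,0,0],[-1,0,0.25,0.018,0,0,0],[-1,0,0.25,0.018,0,0,0],[-1,0,0.25,0.018,0,0,0],[-1,0,0.25,0.018,0,0,0]]'|egrep 'pos|force:'
python3 - <<'E'
from h import *
from plant import *
o=get_obs();R,p=tool(o);print(o["orientation"],inbed(p),"tip",inbed(p+R[:,2]*.178),o["force"],o["moment"])
s=snapshot("wrist");cv2.imwrite("pics/w5.png",s["color"][:,:,::-1])
E
```

```text
tool_pos: [0.6026, -0.0848, 0.2067]
force: [0.1, -3.9, 0.6]
gripper_force: 1.8
[ 1.68006791e+02  9.91946358e-03 -1.71269381e+02] [-0.00277994  0.00054522  0.18286538] tip [0.00961539 0.00069167 0.00529755] [ 0.10010612 -3.87599617  0.64830673] [-1.98924608 -0.33373241 -0.02202234]
```

View pics/w5.png

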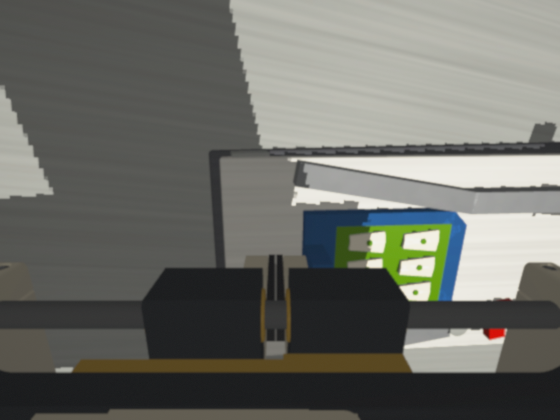

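The carrier is sliding straight with its near edge level at row 211, and its nose is entering the straight part. The parts are in. I'll push on in gentle steps.

```bash
python3 -m handwheel '[[-1,0,0.15,0.03,0,0,0],[-1,0,0.15,0.02,0,0,0],[-1,0,0.15,0.015,0,0,0],[-1,0,0.15,0.015,0,0,0]]'|egrep 'pos|force:'
python3 -m handwheel '[[-1,0,0.2,0.02,0,0,0],[-1,0,0.2,0.02,0,0,0],[-1,0,0.2,0.02,0,0,0],[-1,0,0.2,0.02,0,0,0]]'|egrep 'pos|force:'
```

```text
tool_pos: [0.601, -0.0709, 0.2086]
force: [2.4, -8.0, 4.2]
gripper_force: 3.6
tool_pos: [0.5983, -0.0517, 0.2113]
force: [0.8, -13.2, 7.6]
gripper_force: 6.1
```

The upward force and the missing descent suggest the fingertip is rubbing the bed, so I'll raise it a little and recheck.

```bash
python3 -m handwheel '[[-1,0,0,-0.1,0,0,0],[-1,0,0,0,0,0,0]]'|egrep 'pos|force:'
cat > st.py <<'E'
from h import *
from plant import *
o=get_obs();R,p=tool(o);B=Ro.from_euler('z',BED[2]).as_matrix()@Ro.from_euler('y',-S8).as_matrix()
print(o["clock"],"tip",(1e3*inbed(p+R[:,2]*.178)).round(1),"Fbed",(B.T@o["force"]).round(1),"ori",o["orientation"].round(1),"q",o["qvel"].round(1).max())
E
python3 st.py
```

```text
tool_pos: [0.5979, -0.0513, 0.2125]
force: [3.4, -5.2, -1.2]
gripper_force: 2.8
14.0 tip [43.8  0.1  6.4] Fbed [-5.7 -2.6 -0.4] ori [ 1.680e+02  1.000e-01 -1.713e+02] q 0.2
```

```bash
python3 -m handwheel '[[-1,0,0.15,-0.02,0,0,0],[-1,0,0.15,0.005,0,0,0],[-1,0,0.15,0.01,0,0,0],[-1,0,0.15,0.01,0,0,0]]'|egrep 'force:'; python3 st.py
python3 -m handwheel '[[-1,0,0.2,0.014,0,0,0],[-1,0,0.2,0.014,0,0,0],[-1,0,0.2,0.014,0,0,0],[-1,0,0.2,0.014,0,0,0]]'|egrep 'force:'; python3 st.py
```

```text
force: [4.4, -5.6, -1.9]
gripper_force: 3.4
14.5 tip [58.5  0.2  7.2] Fbed [-6.3 -3.5 -1. ] ori [ 1.681e+02  1.000e-01 -1.713e+02] q 2.9
force: [3.9, -5.6, -1.8]
gripper_force: 3.3
15.0 tip [78.7  0.3  7.1] Fbed [-6.3 -3.1 -0.9] ori [ 1.681e+02  1.000e-01 -1.713e+02] q 3.9
```

```bash
python3 -m handwheel '[[-1,-0.02,0.2,0.014,0,0,0],[-1,-0.02,0.2,0.014,0,0,0],[-1,0,0.2,0.014,0,0,0],[-1,0,0.2,0.014,0,0,0]]'|egrep 'force:'; python3 st.py
python3 -m handwheel '[[-1,0,0.2,0.014,0,0,0],[-1,0,0.2,0.014,0,0,0],[-1,0,0.2,0.014,0,0,0],[-1,0,0.1,0.007,0,0,0]]'|egrep 'force:'; python3 st.py
```

```text
force: [1.2, -4.6, -1.9]
gripper_force: 2.7
15.5 tip [99.1  0.3  6.8] Fbed [-4.9 -0.5 -1.2] ori [ 168.    -0.  -171.3] q 4.1
force: [1.3, -5.2, -2.3]
gripper_force: 2.7
16.0 tip [116.7   0.4   6.8] Fbed [-5.7 -0.6 -1.5] ori [ 168.    -0.  -171.3] q 1.9
```

```bash
python3 -m handwheel '[[-1,0,0.1,0.007,0,0,0],[-1,0,0.1,0.007,0,0,0],[-1,0,0.1,0.007,0,0,0],[-1,0,0.1,0.007,0,0,0],[-1,0,0.1,0.007,0,0,0]]'|egrep 'force:'; python3 st.py
python3 -m handwheel '[[-1,0,0.04,0.003,0,0,0],[-1,0,0.04,0.003,0,0,0],[-1,0,0.04,0.003,0,0,0]]'|egrep 'force:'; python3 st.py
```

```text
force: [1.9, -5.4, -1.6]
gripper_force: 2.7
16.625 tip [129.1   0.5   6.8] Fbed [-5.8 -1.  -0.8] ori [ 168.    -0.  -171.3] q 2.0
force: [1.9, -5.6, -2.4]
gripper_force: 2.7
17.0 tip [132.    0.5   6.8] Fbed [-6.1 -1.  -1.5] ori [ 168.    -0.  -171.3] q 0.8
```

```bash
python3 -m handwheel '[[-1,0,0.04,0.003,0,0,0],[-1,0,0.04,0.003,0,0,0],[-1,0,0.04,0.003,0,0,0]]'|egrep 'force:'; python3 st.py
```

```text
force: [2.2, -4.1, -1.2]
gripper_force: 2.7
17.375 tip [135.1   0.5   6.8] Fbed [-4.5 -1.5 -0.6] ori [ 168.    -0.  -171.3] q 0.9
```

```bash
python3 -m handwheel '[[-1,0,0.03,0.002,0,0,0],[-1,0,0.03,0.002,0,0,0],[-1,0,0.03,0.002,0,0,0]]'|egrep 'force:'; python3 st.py
```

```text
force: [1.4, -4.9, -2.5]
gripper_force: 2.8
17.75 tip [137.3   0.5   6.8] Fbed [-5.4 -0.6 -1.8] ori [ 168.    -0.  -171.3] q 0.6
```

```bash
python3 -m handwheel '[[-1,0,0.03,0.002,0,0,0],[-1,0,0.03,0.002,0,0,0]]'|egrep 'force:'; python3 st.py
```

```text
force: [2.3, -4.1, -2.2]
gripper_force: 2.8
18.0 tip [138.8   0.5   6.8] Fbed [-4.7 -1.7 -1.6] ori [ 168.    -0.  -171.3] q 0.6
```

```bash
python3 -m handwheel '[[-1,0,0.03,0.002,0,0,0],[-1,0,0.03,0.002,0,0,0]]'|egrep 'force:'; python3 st.py
```

```text
force: [2.4, -5.1, -2.6]
gripper_force: 2.8
18.25 tip [140.3   0.5   6.8] Fbed [-5.7 -1.6 -1.9] ori [ 168.    -0.  -171.3] q 0.7
```

```bash
python3 -m handwheel '[[-1,0,0.03,0.002,0,0,0],[-1,0,0.03,0.002,0,0,0]]'|egrep 'force:'; python3 st.py
```

```text
force: [3.0, -5.2, -2.1]
gripper_force: 2.8
18.5 tip [141.8   0.5   6.8] Fbed [-5.9 -2.2 -1.3] ori [ 168.    -0.  -171.3] q 0.5
```

```bash
python3 -m handwheel '[[-1,0,0.02,0.0014,0,0,0],[-1,0,0.02,0.0014,0,0,0]]'|egrep 'force:'; python3 st.py
```

```text
force: [1.8, -5.2, -1.2]
gripper_force: 2.8
18.75 tip [142.8   0.6   6.8] Fbed [-5.5 -1.  -0.4] ori [ 168.    -0.  -171.3] q 0.5
```

```bash
python3 -m handwheel '[[-1,0,0.02,0.0014,0,0,0],[-1,0,0.02,0.0014,0,0,0],[-1,0,0.02,0.0014,0,0,0]]'|egrep 'force:'; python3 st.py
```

```text
force: [0.6, -1.6, -1.6]
gripper_force: 1.0
19.125 tip [144.9   0.7   6.8] Fbed [-1.9 -0.4 -1.3] ori [ 168.    -0.  -171.3] q 0.4
```

```bash
python3 -m handwheel '[[-1,0,0.02,0.0014,0,0,0],[-1,0,0.02,0.0014,0,0,0]]'|egrep 'force:'; python3 st.py
```

```text
force: [0.6, -1.6, -1.7]
gripper_force: 0.8
19.375 tip [145.9   0.6   6.9] Fbed [-1.9 -0.3 -1.5] ori [ 168.    -0.  -171.3] q 0.4
```

The force has dropped to 1.9 N, so the catch has sprung out behind the tail. Now I'll feel for the stop.

```bash
python3 -m handwheel '[[-1,0,0.02,0.0014,0,0,0],[-1,0,0.02,0.0014,0,0,0],[-1,0,0.02,0.0014,0,0,0]]'|egrep 'force:'; python3 st.py
```

```text
force: [0.0, -3.2, -2.0]
gripper_force: 0.8
19.75 tip [147.2   0.4   7. ] Fbed [-3.4  0.4 -1.6] ori [ 168.    -0.  -171.3] q 0.5
```

```bash
python3 -m handwheel '[[-1,0,0.02,0.0014,0,0,0],[-1,0,0.02,0.0014,0,0,0]]'|egrep 'force:'; python3 st.py
```

```text
force: [0.3, -2.3, -0.9]
gripper_force: 0.8
20.0 tip [148.2   0.4   7. ] Fbed [-2.4  0.1 -0.5] ori [ 168.     0.  -171.3] q 0.3
```

```bash
python3 -m handwheel '[[-1,0,0.02,0.0014,0,0,0],[-1,0,0.02,0.0014,0,0,0],[-1,0,0.02,0.0014,0,0,0]]'|egrep 'force:'; python3 st.py
```

```text
force: [-0.1, -2.8, -1.7]
gripper_force: 0.8
20.375 tip [149.7   0.4   7. ] Fbed [-2.9  0.5 -1.4] ori [ 168.    -0.  -171.3] q 0.3
```

```bash
python3 -m handwheel '[[-1,0,0.02,0.0014,0,0,0],[-1,0,0.02,0.0014,0,0,0]]'|egrep 'force:'; python3 st.py
```

```text
force: [-0.5, -1.8, -1.8]
gripper_force: 0.9
20.625 tip [150.6   0.4   7. ] Fbed [-1.9  0.7 -1.6] ori [ 168.    -0.  -171.3] q 0.4
```

```bash
python3 -m handwheel '[[-1,0,0.02,0.0014,0,0,0],[-1,0,0.02,0.0014,0,0,0],[-1,0,0.02,0.0014,0,0,0]]'|egrep 'force:'; python3 st.py
```

```text
force: [0.5, -1.7, -2.3]
gripper_force: 0.9
21.0 tip [152.2   0.4   7. ] Fbed [-2.1 -0.3 -2. ] ori [ 168.     0.  -171.3] q 0.3
```

```bash
python3 -m handwheel '[[-1,0,0.02,0.0014,0,0,0],[-1,0,0.02,0.0014,0,0,0]]'|egrep 'force:'; python3 st.py
```

```text
force: [0.5, -1.7, -1.8]
gripper_force: 0.9
21.25 tip [153.2   0.4   7.1] Fbed [-2.  -0.2 -1.6] ori [ 168.     0.  -171.3] q 0.4
```

```bash
python3 -m handwheel '[[-1,0,0.02,0.0014,0,0,0],[-1,0,0.02,0.0014,0,0,0],[-1,0,0.02,0.0014,0,0,0]]'|egrep 'force:'; python3 st.py
```

```text
force: [0.5, -1.6, -1.9]
gripper_force: 0.9
21.625 tip [154.7   0.4   7. ] Fbed [-1.9 -0.2 -1.6] ori [ 168.    -0.  -171.3] q 0.4
```

```bash
python3 -m handwheel '[[-1,0,0.02,0.0014,0,0,0],[-1,0,0.02,0.0014,0,0,0]]'|egrep 'force:'; python3 st.py
```

```text
force: [-0.0, -4.2, -2.1]
gripper_force: 2.1
21.875 tip [155.5   0.4   7.1] Fbed [-4.4  0.6 -1.5] ori [ 168.    -0.  -171.3] q 0.3
```

Both the force and the pad reading have started to rise, so the stop has been touched. I'll add force in small steps.

```bash
python3 -m handwheel '[[-1,0,0.015,0.001,0,0,0]]'|egrep 'force:'; python3 st.py
```

```text
force: [0.3, -5.5, -1.8]
gripper_force: 3.0
22.0 tip [155.5   0.4   7.1] Fbed [-5.7  0.5 -1. ] ori [ 168.    -0.  -171.3] q 0.3
```

```bash
python3 -m handwheel '[[-1,0,0.015,0.001,0,0,0]]'|egrep 'force:'; python3 st.py
```

```text
force: [2.6, -6.8, -2.0]
gripper_force: 3.8
22.125 tip [155.6   0.5   7.1] Fbed [-7.3 -1.6 -1. ] ori [ 168.1   -0.  -171.3] q 0.3
```

```bash
python3 -m handwheel '[[-1,0,0.015,0.001,0,0,0],[-1,0,0.015,0.001,0,0,0]]'|egrep 'force:'; python3 st.py
```

```text
force: [1.3, -10.6, -2.7]
gripper_force: 5.3
22.375 tip [155.6   0.6   7.2] Fbed [-10.9   0.3  -1.2] ori [ 168.1   -0.  -171.3] q 0.3
```

```bash
python3 -m handwheel '[[-1,0,0,0,0,0,0],[-1,0,0,0,0,0,0],[-1,0,0,0,0,0,0],[-1,0,0,0,0,0,0]]'|egrep 'force:'; python3 st.py
```

```text
force: [1.0, -8.6, -2.2]
gripper_force: 4.8
22.875 tip [155.6   0.6   7.2] Fbed [-8.9  0.2 -1. ] ori [ 168.1   -0.  -171.3] q 0.1
```

```bash
python3 -m handwheel '[[-1,0,0.005,0,0,0,0],[-1,0,0,0,0,0,0],[-1,0,0,0,0,0,0],[-1,0,0,0,0,0,0],[-1,0,0,0,0,0,0]]'|egrep 'force:'; python3 st.py
python3 -m handwheel '[[-1,0,0,0,0,0,0],[-1,0,0,0,0,0,0]]'|egrep 'force:'
python3 -m handwheel '[[-1,0,-0.1,-0.01,0,0,0],[-1,0,-0.3,-0.03,0,0,0],[-1,0,-0.6,-0.1,0,0,0],[-1,0,-0.8,-0.5,0,0,0],[-1,0,-0.8,-0.9,0,0,0]]'|egrep 'force:'; python3 st.py
python3 -m handwheel '[[-1,0,-0.8,-0.9,0,0,0],[-1,0,-0.5,-0.9,0,0,0],[-1,0,-0.5,-0.9,0,0,0],[-1,0,0,0,0,0,0]]'|egrep 'force:'
python3 - <<'E'
from h import *
from plant import *
o=get_obs();s=snapshot("wrist");c=cam(s,o);t=snapshot("top")
P=np.array([[113,33.5,11],[113,-33.5,11],[266,0,20],[160,0,0]])/1e3
print(o["clock"],inbed(o["tool_pos"]),proj(c,pose(BED,P,S8,.026)).round())
cv2.imwrite("pics/w6.png",s["color"][:,:,::-1]);cv2.imwrite("pics/t6.png",t["color"][:,:,::-1])
a=cv2.resize(t["color"][165:225,205:325,::-1],(800,400),interpolation=cv2.INTER_CUBIC)
b=cv2.resize(s["color"][100:345,270:560,::-1],(480,200))
w=cv2.resize(s["color"][:,:,::-1],(266,200));cv2.imwrite("pics/f6.png",np.vstack([a,np.hstack([b,w,np.zeros((200,54,3),np.uint8)])]))
E
```

```text
force: [1.2, -9.6, -2.0]
gripper_force: 5.0
23.5 tip [155.7   0.6   7.2] Fbed [-9.9  0.2 -0.6] ori [ 168.1   -0.  -171.3] q 0.1
force: [1.8, -8.7, -2.5]
gripper_force: 5.0
force: [0.9, 0.4, -0.6]
gripper_force: 0.0
24.375 tip [88.6  0.7 40.6] Fbed [ 0.2 -1.  -0.6] ori [ 1.680e+02 -1.000e-01 -1.713e+02] q 12.5
force: [-0.1, 0.6, -0.4]
gripper_force: 0.0
24.875 [ 0.02628883 -0.00062236  0.2844355 ] [[357. 173.]
 [351. 247.]
 [530. 212.]
 [401. 207.]]
```

View pics/f6.png

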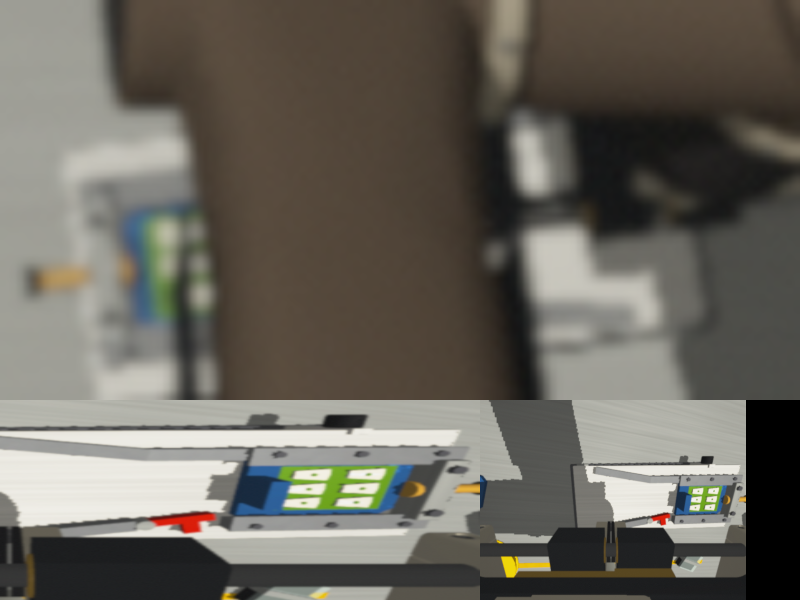

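The composite shows the carrier under the lips with all six parts in and its nose at the brass screw. The red pawl (lower-left inset, about (185,520)) stands out behind the tail, and the gripper is clear. It was pressed at 9–11 N for about 1.4 s, so I'm handing in.

```bash
python3 -c "
from plant import *
print(close_job())"
```

```text
the job is handed in; nothing more can be done
None
```

I pushed the loaded carrier fully home and handed the job in at about 25 s: it rests against the brass stop screw after about 1.4 s at 9–11 N, with the catch sprung out behind it, all six parts in place and the gripper clear.

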